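# Hook the parts tray out from under the car stand

### The job

Take the hooked rod from its grey pad, reach it under the overhanging deck of the car stand, feel sideways for the hidden pull eye of the parts tray, and with the hook draw the tray gently all the way out to its stop. Do not force anything: no hard push or jerk on the tray or the stand, and no touching either with the gripper or arm. Then lay the rod back flat on its pad, leaving the tray out and the other things on the bench where they are.

Things in the scene. Friction and masses are not known exactly. Their poses are not given: they have to be found in the camera images.
- stand: Fixed grey car stand with a model car on it (200 mm up, no overhang). Origin: at bench level under the middle of the deck's front edge; x points inwards under the deck, y along the front edge, z up. Deck 300 mm wide (y), 240 mm deep, from 100 to 112 mm above the bench, begins at x = 0, where a 6 mm thick lip hangs down to 80 mm. Open in front between side cheeks at y = -138 and +138 mm.
- eye_zone (a point): Fixed point of the stand, axes as the stand, 56 mm inside the deck's edge and 44 mm up: middle of the pull eye's opening for a tray fully in and centred. The eye lies on this line along y, but the tray with its eye sits anywhere from -35 to +35 mm in y: not measured, to be felt. It is rigid sideways. It has moved along the stand's -x by the tray's joint value.
- eye_bar (a point): Fixed point of the stand, axes as the stand: axis of the eye's upright front bar for a tray in and centred. The eye is a closed upright loop of 8 mm bar in the x-z plane, on the tray's front wall: this bar is 33 mm before the wall, top and bottom bars 18 mm above and below. Free opening, passed through along y, 29 mm (x) by 28 mm high.
- tray (a joint): How far the parts tray is pulled out along the stand's -x, m: 0 in, 0.130 against its stop; starts between 0 and 0.012. About 4 N friction; stays where left. Tray 185 mm wide (y), 150 mm long, walls from 22 to 67 mm above the bench; tray in, its front wall is 70 mm inside the deck's edge.
- hook: Loose hooked rod, about 130 g: black handle 90 mm long (x), 24 mm wide (y), 32 mm high, then an 8 mm steel rod with a square hook tip. Origin: centre of the handle's underside. The rod's axis is 16 mm above the underside and runs from x = 45 to x = 145 mm; there the tip turns to +y and its axis ends at y = 22 mm (26 mm with its round end). Lying flat z is up.
- pad: Fixed grey foam pad under the hooked rod, 280 mm (x) by 130 mm (y), 4 mm thick. Origin: centre of its underside; x along its length.
- wheel_a: Bystander: loose rubber wheel lying flat, 86 mm across, 34 mm high. Origin: centre of its underside as it stands or lies.
- wheel_b: Bystander: a second such wheel. Origin: centre of its underside as it stands or lies.
- jar: Bystander: closed jar, 48 mm across, 75 mm high, standing. Origin: centre of its underside as it stands or lies.
- brush: Bystander: brush lying on the bench. Origin: centre of its underside as it stands or lies.
- cup: Bystander: small steel cup, 54 mm across, 45 mm high, beside the front of the stand. Origin: centre of its underside as it stands or lies.
- clutch_bell: Bystander: small turned steel part, 38 mm across, 26 mm high. Origin: centre of its underside as it stands or lies.
- shock: Bystander: shock absorber, 110 mm long, 20 mm thick, lying on the bench. Origin: centre of its underside as it stands or lies.

How it is judged:
On the way, in this order (a step that is already met when the one before it is completed fails the run):
1. the hooked rod is lifted off its pad (height (world z) of hook above 0.02 m), for 0.2 s.
2. the hook draws the tray out: the tray is past half way and the hook is bearing on it (value of joint tray above 0.07 m and contact force between hook and tray above 0.5 N), for 0.1 s.
3. the tray is out at its stop (value of joint tray above 0.122 m), for 0.2 s.
At the end, for the whole second after the job is handed in: The tray is out to within 8 mm of its stop (joint above 0.122) and still; the hooked rod lies released, at rest and flat (within 0.1 rad) on the pad, its origin within 130 mm along and 60 mm across of the pad's centre and less than 8 mm above the pad's underside (value of joint tray above 0.122 m and x of hook in the frame of pad between -0.13 and 0.13 m and y of hook in the frame of pad between -0.06 and 0.06 m and z of hook in the frame of pad below 0.008 m and angle between hook's own z axis and vertical below 0.1 rad and linear speed of hook below 0.01 m/s and velocity of joint tray below 0.01 m/s); the robot touches nothing.
It fails at once if the hook presses on the tray or its eye with more than 25 N (contact force between hook and tray above 25 N).
It fails at once if the hook presses on the stand with more than 20 N (contact force between hook and stand above 20 N).
It fails at once if the gripper or arm touches the tray, the stand or the car (contact force between any of the fingers, the arm and tray above 1 N or contact force between any of the fingers, the arm and stand above 1 N).
It fails at once if the tray is jerked faster than 0.35 m/s (velocity of joint tray above 0.35 m/s).
It fails at once if another thing on the bench is moved more than 30 mm (distance of any of wheel_a, wheel_b, jar, brush, cup, clutch_bell, shock from where it was at the start of the episode above 0.03 m).
It also fails if it takes over 58 s, if anything falls off the work surface, if the arm or the gripper's body presses on something with over 40 N, if the wrist force passes 120 N, or if a joint passes its speed limit or range.

### The arm

A 6-joint arm with a two-finger parallel gripper is mounted at the origin on the work surface. World frame = base frame: x ahead of the robot, y to its left, z up, the work surface at z = 0. Lengths are in m, angles in rad, forces in N, time in s.
With the tool pointing down it reaches from about 0.375 to 0.9 m from the base axis. Payload 3.1 kg.
Tool frame: the origin (TCP) lies at the very end of the fingers, on their centre line; the grasp point (between the pads) lies 19 mm behind it (manip.tcp_to_grasp is the distance from the TCP to the grasp point, in m); z points along the fingers, y is the line along which they close (so a half turn about z gives the same grasp; the last joint's range is limited). The gripper opens to 85 mm and grips with 20 to 120 N. Pads are 22 mm wide; open, the fingers measure 114 mm over their backs; the gripper's body (76 mm by 85 mm) begins 54 mm behind the grasp point. The pads swing forward as they close: fully open they stand 13 mm farther back than shut.
Start: joints at [1.071, 0.527, 1.433, -0, 1.181, -0.178], TCP at [0.197, 0.593, 0.231] pointing down, gripper open.
Joint ranges: [-3.08, 3.08], [-0.75, 2.2], [0.22, 2.44], [-1.43, 4.57], [0, 2.65], [-2.85, 2.85]. Speed limits (rad/s): [2.79, 2.79, 3.14, 3.14, 3.14, 3.14].

### API

Orientations are given as a unit quaternion [x, y, z, w].
In Python, from station import manip gives the robot as it stands. The module is installed in compiled form; this text tells all that it offers.
- The arm moves only by the tool step_arm, never from a script. Its argument "commands" is one flat list of numbers, 6 for each row, row after row: the shift along the tool's x, y, z in m, then the turn, a rotation vector about the tool's x, y, z in degrees. A call has exactly 10 rows; each row is the pose to reach, as a shift and turn from the pose commanded when the call began, along the tool's axes at that moment; what a row does not reach only later rows make up. A row lasts 1/10 s, in which the tool goes at most 50 mm and 8.59 degrees, less where a joint would pass 70% of its speed; a pose out of reach is approached as far as the arm can. A call with a gripper value outside its range is refused whole. "jaw" is the opening in per cent of the stroke, from 0 (shut) to 100 (fully open), set as the call begins (left out, the last holds). The fingers move at their own pace and stop on an object; "grip_force" is the grip in N (left out, the last holds). Time passes only in rows, so rows that repeat a pose let the fingers close, or fill a call up. It gives the time, the measured TCP pose, the force, the opening and the grip force at its end, in the units of the state.
- manip.sense(): the state, without advancing time (a new reading comes with each control period).
- manip.snapshot(name): name is "side" or "top"; returns a dict with "pixels" (384x512x3 uint8, blue, green, red), "fx", "fy", "cx", "cy" (pixels), "R" (3x3) and "t" (3): a world point X has camera coordinates R X + t. Camera axes: x right, y down, z forward; pixel columns grow to the right and rows downward; lengths in m; the calibration is good to about 2 mm. A picture is of the moment at which its call begins. There is no depth.
- manip.sign_off(): hands the job in; it is judged then, once.
The state is a dict: "t": time; "q": joint angles; "qd": joint speeds; "tau": joint torques, N m; "tcp_pos": TCP position; "tool_rot": TCP orientation; "force": force on the tool from outside, world axes, zero at the start; "ft_torque": the same for the moment, N m; "finger_gap": opening from 0.0 (shut) to 1.0 (fully open); "gripper_force": force on a finger pad.
Only numpy, scipy, OpenCV 4.12 (cv2) and the standard library are available. Lean on these libraries where they do the work, as an engineer would, in place of code of your own. Each camera call takes 0.05 s, during which the arm holds its last target. There are 200 camera calls.

## Working session

There is one attempt and no reset: what is moved stays moved. The work goes in short steps, Python scripts to look and compute and a tool call to move; the robot and the scene stay as the last step left them, time stands still between calls to the robot, and variables do not carry over. Pictures are saved under pics/ and viewed, at most 10 in all, crops included, and the job is handed in when it is done.

Besides the shell and the picture viewer there is one more tool, called as a command line: name --argument value ..., lists and objects as JSON in quotes. step_arm: Moves the arm, as the interface text tells. Its arguments: {"type":"object","properties":{"commands":{"type":"array","items":{"type":"number"}},"jaw":{"type":"number"},"grip_force":{"type":"number"}},"required":["commands"]}

```bash
mkdir -p pics; cat > h.py <<'E'
import numpy as np, cv2
from station import manip
from scipy.spatial.transform import Rotation as Rn
def snap(n,f):
    s=manip.snapshot(n); cv2.imwrite('pics/'+f,s['pixels']); return s
def ray(s,u,v,z):
    R=np.array(s['R']);t=np.array(s['t']);c=-R.T@t
    d=R.T@np.array([(u-s['cx'])/s['fx'],(v-s['cy'])/s['fy'],1]); return c+d*(z-c[2])/d[2]
def proj(s,X):
    p=np.array(s['R'])@np.array(X)+np.array(s['t']); return np.array([s['fx']*p[0]/p[2]+s['cx'],s['fy']*p[1]/p[2]+s['cy']])
E
python3 - <<'E'
from h import *
import pickle
a=snap('top','top0.png');b=snap('side','side0.png')
pickle.dump((a,b),open('s0.pkl','wb'))
for s in(a,b): print(np.round(-np.array(s['R']).T@s['t'],3),np.round(s['R'],2).tolist(),s['fx'])
S=manip.sense();print(S)
E
```

```text
[ 0.419 -0.118  1.047] [[0.01, -1.0, 0.0], [-0.99, -0.01, -0.11], [0.11, -0.0, -0.99]] 470.9562173258722
[ 0.209 -0.702  0.55 ] [[0.9, -0.44, 0.01], [-0.26, -0.53, -0.81], [0.36, 0.73, -0.58]] 352.6550271519355
{'t': 0.1, 'q': array([ 1.07153037e+00,  5.28373174e-01,  1.43378427e+00, -5.08395687e-05,
        1.18142749e+00, -1.78501263e-01]), 'qd': array([-0.00069161, -0.00197473, -0.00161526,  0.00083223,  0.00040963,
       -0.00214649]), 'tau': array([-3.33977559e-04, -4.43301415e+01, -1.78584892e+01, -2.81104340e-04,
        3.90248839e-03,  1.50605979e-05]), 'tcp_pos': array([0.19672355, 0.59253865, 0.2304283 ]), 'tool_rot': array([ 1.59686031e-01,  9.87167351e-01, -9.47299414e-04, -3.08980282e-04]), 'force': array([-0.05414889, -0.18472692, -0.38891359]), 'ft_torque': array([-0.05402913, -0.02252696, -0.01091806]), 'gripper_force': 0.0, 'finger_gap': 0.9999392692758708}
```

View pics/top0.png

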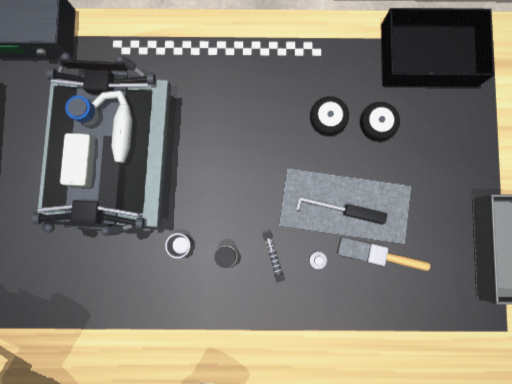

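View pics/side0.png

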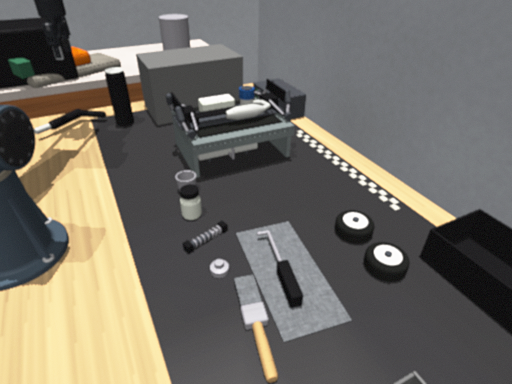

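The top view shows the stand at left, with its front edge at u≈168 facing right (world -y). The pad is centred near (345,205), with the handle at (365,213) and the hook tip at (300,205). The side view shows the stand opening near (240,150). I'll zoom in on these.

```bash
python3 - <<'E'
from h import *
import pickle
a,b=pickle.load(open('s0.pkl','rb'))
A,B=a['pixels'],b['pixels']
def c(I,u,v,w,h,W,H): return cv2.resize(I[v:v+h,u:u+w],(W,H),interpolation=cv2.INTER_CUBIC)
g=np.vstack([np.hstack([c(A,270,160,150,90,400,240),c(A,20,50,180,108,400,240)]),np.hstack([c(B,230,215,125,112,400,358),c(B,170,95,130,116,400,358)])])
cv2.imwrite('pics/comp.png',g)
# hull fits
hsv=cv2.cvtColor(A,cv2.COLOR_BGR2HSV); gray=cv2.cvtColor(A,cv2.COLOR_BGR2GRAY)
print(A[185,300],A[230,350],A[120,158],A[150,168],A[150,172],A[213,365],A[208,325])
print(A[150,140:182].tolist())
E
```

```text
[155 148 142] [159 150 145] [183 180 165] [50 47 47] [50 50 49] [63 60 60] [155 148 143]
[[56, 56, 55], [56, 57, 55], [55, 55, 52], [59, 57, 54], [55, 56, 53], [55, 56, 54], [57, 56, 55], [78, 76, 71], [174, 172, 157], [187, 185, 168], [185, 183, 168], [185, 183, 167], [187, 184, 168], [186, 182, 168], [187, 185, 169], [186, 183, 168], [185, 183, 168], [186, 183, 168], [186, 183, 168], [187, 184, 170], [187, 185, 172], [188, 185, 171], [141, 140, 128], [82, 82, 75], [61, 63, 59], [60, 59, 54], [53, 53, 51], [52, 50, 47], [50, 47, 47], [49, 47, 47], [49, 47, 47], [49, 47, 47], [50, 50, 49], [60, 58, 55], [60, 57, 58], [60, 58, 56], [60, 59, 58], [69, 65, 65], [109, 103, 104], [114, 109, 109], [116, 111, 112], [117, 112, 112]]
```

View pics/comp.png

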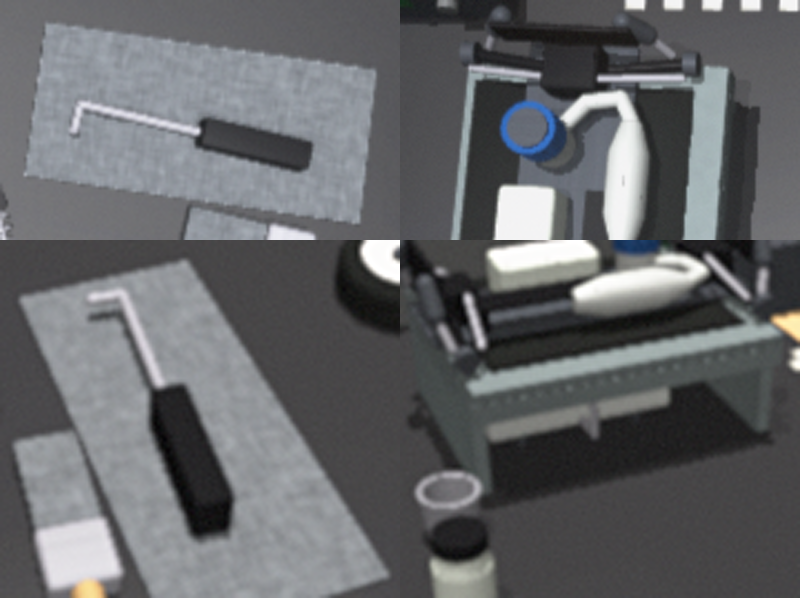

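The composite puts the rod corner at about top (300.7,199.7) with the tip toward image-down. The side crop shows the eye's front bar under the deck at about side (232,153). Next I'll measure poses.

```bash
python3 - <<'E'
from h import *
import pickle
a,b=pickle.load(open('s0.pkl','rb'))
A=a['pixels'].astype(int)
# pad
m=((A.min(2)>105)&(A.max(2)<190)).astype(np.uint8)*255
m=cv2.morphologyEx(m,cv2.MORPH_CLOSE,np.ones((15,15)))
n,l,st,ce=cv2.connectedComponentsWithStats(m); 
L=l[185,300]; pm=(l==L).astype(np.uint8)
pm=cv2.morphologyEx(pm,cv2.MORPH_OPEN,np.ones((15,15)))
ys,xs=np.nonzero(pm); bx=cv2.boxPoints(cv2.minAreaRect(np.c_[xs,ys].astype(np.float32)))
P=np.array([ray(a,u,v,.004)[:2] for u,v in bx]); print('pad',bx.round(1).tolist(),P.round(4).tolist(),P.mean(0).round(4))
print([round(float(np.linalg.norm(P[i]-P[i-1])),4) for i in range(4)])
# rod
G=A.min(2); sub=np.zeros_like(G,bool); sub[190:222,292:344]=1
rm=sub&(G>175); ys,xs=np.nonzero(rm); print('rod n',len(xs))
W=np.array([ray(a,u,v,.022)[:2] for u,v in zip(xs,ys)])
sel=xs>306
def fit(p):
    vx,vy,x0,y0=cv2.fitLine(p.astype(np.float32),cv2.DIST_HUBER,0,.01,.01).ravel(); return np.array([vx,vy]),np.array([x0,y0])
d,p0=fit(W[sel]); d=d*np.sign(d[1]); 
n_=np.array([-d[1],d[0]])
s=(W-p0)@d; off=(W-p0)@n_
print('rod dir',d, 'yaw',np.degrees(np.arctan2(d[1],d[0])),'s range',s.min(),s.max(),'off',off.min(),off.max())
tip=off>0.010; st_=s[tip].mean(); print('tip s',st_,tip.sum())
C=p0+d*st_; O=C-d*.145; print('corner',C,'hook origin',O)
for q in [(-.045,.012),(-.045,-.012),(.045,.012),(.045,-.012)]:
    X=O+d*q[0]+n_*q[1]; print('handle top px',proj(a,[*X,.036]).round(1))
k=(G<90)&(np.indices(G.shape)[1]>335)&(np.indices(G.shape)[1]<395)&(np.indices(G.shape)[0]>197)&(np.indices(G.shape)[0]<228)&(pm>0)
ys,xs=np.nonzero(k); print(cv2.boxPoints(cv2.minAreaRect(np.c_[xs,ys].astype(np.float32))).round(1).tolist())
# stand strip
t=((A[...,0]-A[...,2]>11)&(A.min(2)>145)).astype(np.uint8)
n,l,stt,ce=cv2.connectedComponentsWithStats(t)
for i in range(1,n):
    if stt[i,4]>60: print(stt[i],ce[i].round(1))
L=l[150,155]; ys,xs=np.nonzero(l==L)
E_=[]
for v in range(90,222,3):
    r=A[v,:,1]; u=xs[ys==v].max(); 
    lo=60;hi=r[u-3]; 
    uu=u-2
    while r[uu+1]>125: uu+=1
    E_.append((uu+(r[uu]-125)/(r[uu]-r[uu+1]),v))
E_=np.array(E_);print(E_[::6].round(1).tolist())
F=np.array([ray(a,u,v,.112)[:2] for u,v in E_]); d2,q0=fit(F); print('edge',d2,q0,'resid',np.abs((F-q0)@np.array([-d2[1],d2[0]])).max())
E
```

```text
pad [[41.5, 328.29998779296875], [44.0, 35.20000076293945], [410.29998779296875, 38.20000076293945], [407.8999938964844, 331.29998779296875]] [[0.2183, 0.3525], [0.8756, 0.3859], [0.8765, -0.4594], [0.2178, -0.4368]] [ 0.5471 -0.0394]
[0.7893, 0.6582, 0.8453, 0.6591]
rod n 134
rod dir [0.22446851 0.97448134] yaw 77.028366 s range -0.03998781893302054 0.06013179927414632 off -0.002572319696196735 0.024088338326871135
tip s 0.057329680261132304 16
corner [ 0.50203574 -0.20170583] hook origin [ 0.46948781 -0.34300561]
handle top px [385.2 223.8]
handle top px [387.5 212.9]
handle top px [344.2 214. ]
handle top px [346.6 203.1]
[[341.8999938964844, 214.5], [344.79998779296875, 202.6999969482422], [387.3999938964844, 213.0], [384.6000061035156, 224.8000030517578]]
[ 141   80   26  146 1958] [154.7 153. ]
[ 38  82  19 128 359] [ 45.5 145.6]
[ 280  170  129   62 2323] [334.7 197.4]
[321 208  26  26 302] [334.4 221.1]
[349 219  18  16 137] [358.1 225.2]
[399 219   8  15  66] [402.9 225.1]
[364 224  28  17 213] [378.5 232.7]
[340 240  13  16 122] [345.7 248.4]
[355 243  15  16 132] [362.  249.8]
[[166.5, 90.0], [165.3, 108.0], [163.8, 126.0], [162.5, 144.0], [161.4, 162.0], [159.9, 180.0], [158.5, 198.0], [157.3, 216.0]]
edge [ 0.99918276 -0.04042108] [0.59722227 0.08203295] resid 0.0006361954366368873
```

```bash
cat >> h.py <<'E'
def frame(o,yaw):
    c,s=np.cos(yaw),np.sin(yaw); return np.array([[c,-s,0,o[0]],[s,c,0,o[1]],[0,0,1,o[2]],[0,0,0,1]])
def ap(T,p): return T[:3,:3]@np.array(p)+T[:3,3]
def lines(I,s,T,pl,col,k):
    q=[proj(s,ap(T,p))*k+ (k-1)/2 for p in pl]
    cv2.polylines(I,[np.round(np.array(q)*16).astype(np.int32)],False,col,1,cv2.LINE_AA,4)
E
python3 - <<'E'
from h import *
import pickle
a,b=pickle.load(open('s0.pkl','rb'))
A=a['pixels'].astype(int)
t=((A[...,0]-A[...,2]>11)&(A.min(2)>120)).astype(np.uint8)
n,l,stt,ce=cv2.connectedComponentsWithStats(t); L=l[150,155]
for v in list(range(76,88,2))+list(range(218,232,2)): 
    x=np.nonzero(l[v]==L)[0]; print(v,(x.min(),x.max()) if len(x) else None)
L2=l[146,46] 
for v in (90,150,200): print(np.nonzero(t[v,:60])[0], A[v,30:55,1].tolist())
ex=np.array([0.0404,0.9992]);ey=np.array([-.9992,.0404]);q0=np.array([0.59722227,0.08203295])
for u,v in [(166.5,79.5),(157,227),]:
    P=ray(a,u,v,.112)[:2]-q0; print('along y',P@ey,'x',P@ex)
for u,v in [(49,82),(38,209)]:
    P=ray(a,u,v,.112)[:2]-q0; print('back',P@ey,P@ex)
# pad from hand corners refined by hue mask
t2=((A.min(2)>110)&(A.max(2)<190)).astype(np.uint8); t2[:165]=0;t2[:,:270]=0;t2[:,415:]=0;t2[245:]=0
t2[236:,:370]=0
t2=cv2.morphologyEx(t2,cv2.MORPH_OPEN,np.ones((3,3)))
n,l,stt,ce=cv2.connectedComponentsWithStats(t2);i=1+stt[1:,4].argmax()
ys,xs=np.nonzero(l==i);bx=cv2.boxPoints(cv2.minAreaRect(np.c_[xs,ys].astype(np.float32)))
P=np.array([ray(a,u,v,.004)[:2] for u,v in bx]);print(bx.round(1).tolist(),P.round(4).tolist(),P.mean(0),[round(float(np.linalg.norm(P[j]-P[j-1])),4) for j in range(4)])
for nm,u,v,z in [('cup',178,245,.045),('jar',227,254,.075),('wa',330,115,.034),('wb',380,121,.034),('bell',318,261,.026),('shock',273,256,.01),('brush',360,250,.02)]: print(nm,ray(a,u,v,z).round(3))
E
```

```text
76 None
78 None
80 (np.int64(157), np.int64(165))
82 (np.int64(157), np.int64(167))
84 (np.int64(157), np.int64(166))
86 (np.int64(148), np.int64(166))
218 (np.int64(144), np.int64(157))
220 (np.int64(147), np.int64(156))
222 (np.int64(147), np.int64(156))
224 (np.int64(147), np.int64(156))
226 (np.int64(152), np.int64(156))
228 None
230 None
[50 51 52] [78, 77, 79, 78, 76, 77, 77, 79, 79, 77, 79, 78, 80, 79, 80, 81, 80, 80, 80, 101, 164, 172, 168, 96, 53]
[44 45 46] [84, 84, 86, 86, 84, 84, 86, 86, 88, 87, 87, 87, 88, 106, 166, 171, 165, 100, 59, 54, 55, 58, 56, 55, 55]
[39 40 41] [85, 87, 88, 89, 88, 89, 89, 90, 115, 173, 179, 172, 99, 56, 51, 51, 49, 53, 51, 50, 50, 50, 50, 52, 52]
along y -0.13911737520290296 x 0.001504416801262181
along y 0.16180656368084428 x -0.001027240141368295
back -0.12193704550311778 0.24075606205873157
back 0.13777690275735266 0.23707396282767051
[[266.3999938964844, 234.60000610351562], [270.70001220703125, 166.5], [411.1000061035156, 175.3000030517578], [406.8999938964844, 243.39999389648438]] [[0.4227, -0.1301], [0.5742, -0.1385], [0.5571, -0.4527], [0.406, -0.4393]] [ 0.490004   -0.29013501] [0.3097, 0.1517, 0.3146, 0.1517]
cup [0.399 0.057 0.045]
jar [ 0.382 -0.049  0.075]
wa [ 0.686 -0.268  0.034]
wb [ 0.673 -0.378  0.034]
bell [ 0.367 -0.241  0.026]
shock [ 0.376 -0.145  0.01 ]
brush [ 0.391 -0.333  0.02 ]
```

```bash
cat >> h.py <<'E'
ST=frame([.5859,.0825,0],np.arctan2(.9992,.0404))
HK=frame([.4695,-.3430,.004],np.radians(77.03))
E
python3 - <<'E'
from h import *
import pickle
a,b=pickle.load(open('s0.pkl','rb'))
c=np.array([[46,22],[376,68],[360,222],[22,176]])*.375+[270,160]
P=np.array([ray(a,u,v,.004)[:2] for u,v in c]);print(P.round(4).tolist(),P.mean(0),[round(float(np.linalg.norm(P[j]-P[j-1])),4) for j in range(4)])
d=P[0]+P[3]-P[1]-P[2];print('pad yaw',np.degrees(np.arctan2(d[1],d[0])))
PT=frame([*P.mean(0),0],np.arctan2(d[1],d[0]))
Ti=np.linalg.inv(PT);print('hook in pad',(Ti@HK)[:3,3])
# eye in side view: bar as seen
for j in (0,.006,.012):
  R=np.array(b['R']);cc=-R.T@b['t'];dd=R.T@np.array([(231.7-b['cx'])/b['fx'],(153.3-b['cy'])/b['fy'],1])
  Si=np.linalg.inv(ST);o=ap(Si,cc);w=Si[:3,:3]@dd;k=(.037-j-o[0])/w[0];print(j,o+k*w)
out=[]
def ov(s,u,v,w,h,k,eyes=True):
  I=cv2.resize(s['pixels'],None,fx=k,fy=k,interpolation=cv2.INTER_CUBIC)
  D=lambda T,p,col:lines(I,s,T,p,col,k)
  for z in (.112,.08): D(ST,[(0,-.15,z),(0,.15,z),],(0,0,255))
  D(ST,[(0,.15,.112),(.24,.15,.112),(.24,-.15,.112),(0,-.15,.112)],(0,0,255))
  D(PT,[(-.14,-.065,.004),(.14,-.065,.004),(.14,.065,.004),(-.14,.065,.004),(-.14,-.065,.004)],(0,255,0))
  D(HK,[(-.045,-.012,.032),(.045,-.012,.032),(.045,.012,.032),(-.045,.012,.032),(-.045,-.012,.032)],(255,255,0))
  D(HK,[(.045,0,.016),(.145,0,.016),(.145,.026,.016)],(0,0,255))
  return I[int(v*k):int((v+h)*k),int(u*k):int((u+w)*k)]
def wi(x,W,H): return cv2.resize(x,(W,H))
g=np.vstack([np.hstack([ov(a,270,160,100,75,4),ov(a,100,60,100,75,4)]),np.hstack([ov(b,240,225,100,75,4),ov(b,180,115,100,75,4)])])
cv2.imwrite('pics/ov.png',g)
E
```

```text
[[0.5707, -0.1757], [0.5342, -0.4518], [0.4062, -0.4352], [0.4418, -0.1561]] [ 0.48821221 -0.30470071] [0.1304, 0.2786, 0.129, 0.2814]
pad yaw 82.6085070180751
hook in pad [-0.04038833  0.01362958  0.004     ]
0 [0.037      0.02861579 0.04133374]
0.006 [0.031      0.03088673 0.04497936]
0.012 [0.025      0.03315766 0.04862499]
```

View pics/ov.png

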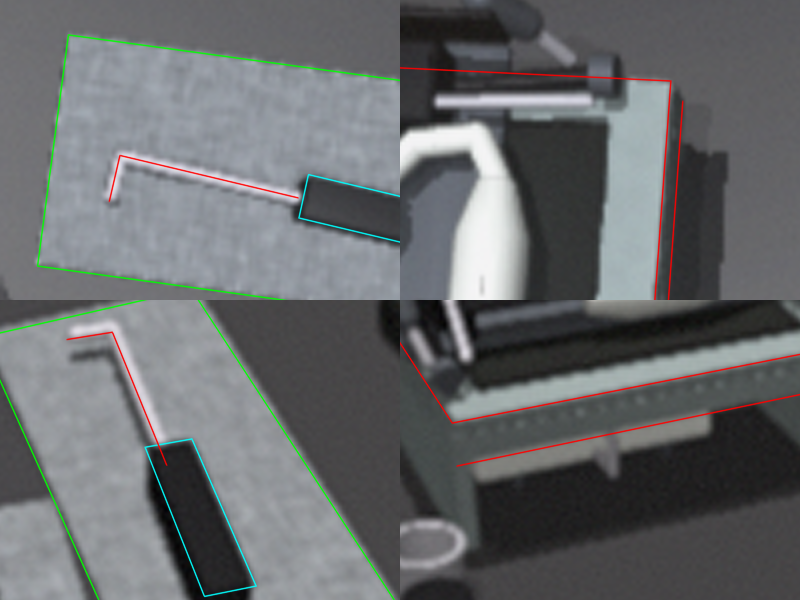

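The overlay fits both views. The eye spans crop x 597-617, its bottom is near (614,478), and the tray's lower front edge runs (475,480)-(710,433). I'll work out the eye position from these.

```bash
python3 - <<'E'
from h import *
import pickle
a,b=pickle.load(open('s0.pkl','rb'))
Si=np.linalg.inv(ST)
f=lambda x,y:((x-400+.5)/4-.5+180,(y-300+.5)/4-.5+115)
for nm,x,y,z in [('eyebot',614,478,.022),('wallL',477,481,.022),('wallmid',560,465,.022),('wallR',710,433,.022)]: print(nm,(ap(Si,ray(b,*f(x,y),z))*1000).round(1))
G=b['pixels'].min(2)
print(G[140:164,222:244])
S=manip.sense();print(Rn.from_quat(S['tool_rot']).as_matrix().round(3).tolist())
# grasp plan : tool z down, y along hook y ; grip at hook x=-.01
yh=HK[:3,1];cand=[]
for s in (1,-1):
  y=s*yh;z=np.array([0,0,-1]);x=np.cross(y,z);R=np.c_[x,y,z]
  R0=Rn.from_quat(S['tool_rot']);rel=(R0.inv()*Rn.from_matrix(R)).as_rotvec(degrees=True)
  X=ap(HK,[-.01,0,.016]);  print('rel',rel,'grasp pt',X,'shift',R0.inv().apply(X-S['tcp_pos']))
print(manip.tcp_to_grasp)
E
```

```text
eyebot [35.2 25.4 22. ]
wallL [ 71.2 118.4  22. ]
wallmid [68.8 55.1 22. ]
wallR [ 68.8 -67.7  22. ]
[[ 93  90  85  80  79  75  74  76  79  75  72  75  81  84  79  74  77  91
   96  85  77  78]
 [ 73  73  77  75  75  72  75  80  85  78  72  75  82  88  81  79  78  82
   84  82  79  78]
 [ 74  75  90  91  80  75  74  75  86  82  77  76  81  79  81  79  79  78
   79  79  78  79]
 [ 72  75  91  94  82  78  76  78  81  77  79  75  80  78  77  77  76  79
   78  78  76  79]
 [ 78  75  80  81  77  77  79  80  77  78  78  79  79  77  78  76  77  77
   79  77  80  80]
 [ 78  74  76  73  77  78  76  75  76  80  77  76  76  77  79  82  82  84
   90  94  98 104]
 [ 78  71  77  76  78  75  78  78  76  78  75  80  82  89  97  97 101 105
  110 115 120 124]
 [ 77  77  75  77  79  79  82  82  84  86  83  90 101 110 114 119 124 125
  125 125 125 129]
 [ 78  77  81  84  91  93 102 106 106 100  95 102 116 125 129 126 128 126
  129 128 128 129]
 [ 92  99 104 108 114 116 120 124 122 110 104 104 112 123 129 128 128 127
  128 126 128 124]
 [115 117 124 124 125 123 126 128 125 118 105  99 104 123 128 127 124
[... 901 characters left out ...]
7  33  34  32  30  32  29  34  29
   33  29  27  33]
 [ 28  29  33  29  33  30  31  32  28  32  29  30  30  29  26  28  28  30
   32  28  31  30]
 [ 30  29  30  33  28  31  30  32  32  29  35  33  29  29  33  29  32  28
   27  31  24  29]
 [ 32  33  30  34  28  31  33  30  27  33  28  31  29  34  31  30  32  30
   31  33  33  30]]
[[-0.949, 0.315, -0.001], [0.315, 0.949, -0.002], [0.0, -0.002, -1.0]]
rel [-7.07875545e-02 -1.07272455e-01 -9.54073200e+01] grasp pt [ 0.46725559 -0.35274488  0.02      ] shift [-0.55482333 -0.81136727  0.21185567]
rel [-1.04541082e-01  6.89851609e-02  8.45926150e+01] grasp pt [ 0.46725559 -0.35274488  0.02      ] shift [-0.55482333 -0.81136727  0.21185567]
0.0187
```

The eye is at stand y ≈ +25.5 mm with the tray almost fully in (joint ≈ 0–2 mm). The tray edges agree with this. Next, the grasp approach.

```bash
cat >> h.py <<'E'
def go(pos,T=HK,S=None,wp=None):
    "shift and turn of the tool for TCP at pos, tool y = -T's y, tool z down"
    S=S or manip.sense(); y=-T[:3,1]; z=np.array([0,0,-1.]); R=Rn.from_matrix(np.c_[np.cross(y,z),y,z])
    R0=Rn.from_quat(S['tool_rot']); r=(R0.inv()*R).as_rotvec(degrees=True)
    print('t',round(float(S['t']),2),'shift mm',(R0.inv().apply(np.array(pos)-S['tcp_pos'])*1000).round(1),'turn',r.round(2),'F',np.round(S['force'],1),'gap',round(S['finger_gap'],3))
E
python3 - <<'E'
from h import *
go([.50,.25,.36]); go(ap(HK,[-.01,0,.15]))
E
```

```text
t 0.1 shift mm [-395.8 -229.7 -129.2] turn [-1.000e-01  7.000e-02  8.459e+01] F [-0.1 -0.2 -0.4] gap 1.0
t 0.1 shift mm [-554.8 -811.6   77.9] turn [-1.000e-01  7.000e-02  8.459e+01] F [-0.1 -0.2 -0.4] gap 1.0
```

step_arm --commands '[-0.396,-0.23,-0.129,-0.1,0.07,84.6,-0.396,-0.23,-0.129,-0.1,0.07,84.6,-0.396,-0.23,-0.129,-0.1,0.07,84.6,-0.396,-0.23,-0.129,-0.1,0.07,84.6,-0.396,-0.23,-0.129,-0.1,0.07,84.6,-0.396,-0.23,-0.129,-0.1,0.07,84.6,-0.396,-0.23,-0.129,-0.1,0.07,84.6,-0.396,-0.23,-0.129,-0.1,0.07,84.6,-0.396,-0.23,-0.129,-0.1,0.07,84.6,-0.396,-0.23,-0.129,-0.1,0.07,84.6]' --jaw 55

```text
t: 1.1
tcp_pos: [0.503, 0.247, 0.3612]
tool_rot: [0.785, 0.619, 0.002, 0.001]
force: [0.2, -0.0, -0.2]
finger_gap: 0.547
gripper_force: 0.0
```

```bash
python3 - <<'E'
from h import *
go(ap(HK,[-.01,0,.10]))
E
```

```text
t 1.1 shift mm [-592.   104.4  256.4] turn [ 0.16 -0.1  -0.52] F [ 0.2 -0.  -0.2] gap 0.547
```

step_arm --commands '[-0.592,0.104,0.25,0.16,-0.1,-0.5,-0.592,0.104,0.25,0.16,-0.1,-0.5,-0.592,0.104,0.25,0.16,-0.1,-0.5,-0.592,0.104,0.25,0.16,-0.1,-0.5,-0.592,0.104,0.25,0.16,-0.1,-0.5,-0.592,0.104,0.25,0.16,-0.1,-0.5,-0.592,0.104,0.25,0.16,-0.1,-0.5,-0.592,0.104,0.25,0.16,-0.1,-0.5,-0.592,0.104,0.25,0.16,-0.1,-0.5,-0.592,0.104,0.25,0.16,-0.1,-0.5]'

```text
t: 2.1
tcp_pos: [0.4756, -0.2125, 0.1665]
tool_rot: [0.78, 0.626, -0.001, -0.001]
force: [0.1, 0.3, -0.5]
finger_gap: 0.552
gripper_force: 0.0
```

```bash
python3 - <<'E'
from h import *
go(ap(HK,[-.01,0,.07]))
E
```

```text
t 2.1 shift mm [-138.8   22.4   92.4] turn [-0.15 -0.03  0.48] F [ 0.1  0.3 -0.5] gap 0.552
```

step_arm --commands '[-0.04,0.006,0.026,-0.15,-0.03,0.5,-0.075,0.012,0.05,-0.15,-0.03,0.5,-0.1,0.016,0.068,-0.15,-0.03,0.5,-0.12,0.019,0.08,-0.15,-0.03,0.5,-0.132,0.021,0.088,-0.15,-0.03,0.5,-0.139,0.022,0.092,-0.15,-0.03,0.5,-0.139,0.022,0.092,-0.15,-0.03,0.5,-0.139,0.022,0.092,-0.15,-0.03,0.5,-0.139,0.022,0.092,-0.15,-0.03,0.5,-0.139,0.022,0.092,-0.15,-0.03,0.5]'

```text
t: 3.1
tcp_pos: [0.4678, -0.3504, 0.0761]
tool_rot: [0.782, 0.623, -0.0, 0.001]
force: [0.1, 0.2, -0.9]
finger_gap: 0.543
gripper_force: 0.0
```

```bash
python3 - <<'E'
from h import *
go(ap(HK,[-.01,0,.006]))
E
```

```text
t 3.1 shift mm [-2.4 -0.  66.1] turn [0.05 0.04 0.06] F [ 0.1  0.2 -0.9] gap 0.543
```

step_arm --commands '[-0.001,0,0.015,0.05,0.04,0.06,-0.002,0,0.03,0.05,0.04,0.06,-0.002,0,0.045,0.05,0.04,0.06,-0.002,0,0.058,0.05,0.04,0.06,-0.002,0,0.065,0.05,0.04,0.06,-0.002,0,0.069,0.05,0.04,0.06,-0.002,0,0.069,0.05,0.04,0.06,-0.002,0,0.069,0.05,0.04,0.06,-0.002,0,0.069,0.05,0.04,0.06,-0.002,0,0.069,0.05,0.04,0.06]'

```text
t: 4.1
tcp_pos: [0.4673, -0.3534, 0.007]
tool_rot: [0.783, 0.622, -0.0, 0.0]
force: [0.6, -0.0, 0.2]
finger_gap: 0.548
gripper_force: 0.0
```

step_arm --commands '[0,0,0,0,0,0,0,0,0,0,0,0,0,0,0,0,0,0,0,0,0,0,0,0,0,0,0,0,0,0,0,0,0,0,0,0,0,0,0,0,0,0,0,0,0,0,0,0,0,0,0,0,0,0,0,0,0,0,0,0]' --jaw 0 --grip_force 70

```text
t: 5.1
tcp_pos: [0.4674, -0.3535, 0.007]
tool_rot: [0.783, 0.622, 0.0, 0.0]
force: [-0.4, -0.6, 6.0]
finger_gap: 0.272
gripper_force: 69.5
```

```bash
python3 - <<'E'
from h import *
go(ap(HK,[-.01,0,.12]))
E
```

```text
t 5.1 shift mm [   0.7   -0.3 -117. ] turn [ 0.03  0.03 -0.07] F [-0.4 -0.6  6. ] gap 0.272
```

Gripped. Lift.

step_arm --commands '[0,0,-0.005,0,0,0,0,0,-0.015,0,0,0,0,0,-0.03,0,0,0,0,0,-0.05,0,0,0,0,0,-0.07,0,0,0,0,0,-0.09,0,0,0,0,0,-0.105,0,0,0,0,0,-0.115,0,0,0,0,0,-0.12,0,0,0,0,0,-0.12,0,0,0]'

```text
t: 6.1
tcp_pos: [0.4672, -0.3533, 0.1272]
tool_rot: [0.783, 0.622, -0.0, 0.0]
force: [-0.4, -0.6, -1.4]
finger_gap: 0.272
gripper_force: 68.8
```

```bash
python3 - <<'E'
from h import *
import pickle
S=manip.sense();print(S['tcp_pos'],S['force'],S['finger_gap'])
a=snap('top','top1.png');b=snap('side','side1.png');pickle.dump((a,b),open('s1.pkl','wb'))
T=HK.copy();T[2,3]+=.12
S=manip.sense()
out=[]
def ov(s,k=4):
  I=cv2.resize(s['pixels'],None,fx=k,fy=k,interpolation=cv2.INTER_CUBIC)
  lines(I,s,T,[(.045,0,.016),(.145,0,.016),(.145,.026,.016)],(0,0,255),k)
  c=proj(s,ap(T,[.1,0,.016]))*k; x,y=int(c[0]),int(c[1]); print(x,y); return I[y-150:y+150,x-200:x+200]
cv2.imwrite('pics/lift.png',np.hstack([ov(a),ov(b)]))
E
```

```text
[ 0.46719555 -0.35332622  0.12719113] [-0.42273362 -0.58499817 -1.39439711] 0.27151282231182733
1308 795
1104 806
```

View pics/lift.png

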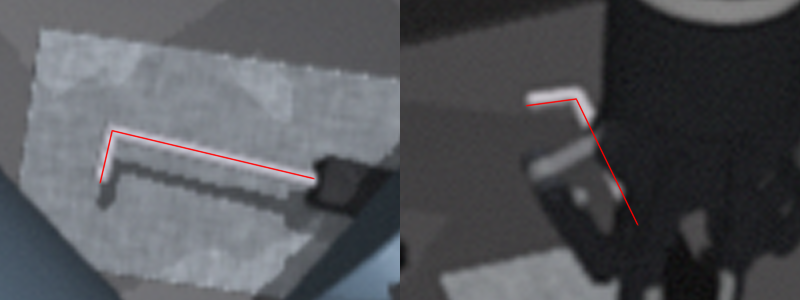

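The rod moves rigidly with the tool: the predicted line and tip at (105,150) in the top crop match. Next I'll plan hook targets in the stand frame.

```bash
cat >> h.py <<'E'
_T=HK.copy(); _T[2,3]+=.1202
OFF=ap(np.linalg.inv(_T),[.4672,-.3533,.1272])
def gc(xc,yc,z,S=None):
    "hook corner (axis) at stand coords in mm"
    H=ST.copy(); H[:3,3]=ap(ST,np.array([xc-145,yc,z-16])/1000); go(ap(H,OFF),ST,S)
def where():
    S=manip.sense();R=Rn.from_quat(S['tool_rot']).as_matrix()
    Rh=np.c_[-R[:,0],-R[:,1],-R[:,2]]; Rh=np.c_[np.cross(-R[:,1],-R[:,2]),-R[:,1],-R[:,2]]
    o=S['tcp_pos']-Rh@OFF; c=o+Rh@np.array([.145,0,.016]); p=ap(np.linalg.inv(ST),c)*1000
    print('corner',p.round(1),'F stand',(ST[:3,:3].T@S['force']).round(2),'t',S['t'],'gap',round(S['finger_gap'],3),'dyaw',round(float(np.degrees(np.arctan2(*(ST[:3,:3].T@Rh[:,0])[[1,0]]))),2))
    return S
E
python3 - <<'E'
from h import *
print(OFF); where(); gc(-60,-16,130); print(manip.sense()['q'])
E
```

```text
[-1.05534374e-02 -7.04189537e-05  3.00000000e-03]
corner [-286.9   72.7  139.1] F stand [ 0.43 -0.09 -1.67] t 6.2 gap 0.269 dyaw -10.73
t 6.2 shift mm [242.1  73.9   9.1] turn [ -0.09  -0.07 -10.73] F [ 0.1  0.4 -1.7] gap 0.269
[-8.38146892e-01  6.13234192e-01  1.62646470e+00 -1.28741308e-04
  9.03799925e-01 -6.10451242e-01]
```

step_arm --commands '[0.012,0.004,0,0,0,-0.5,0.036,0.011,0.001,0,0,-1.6,0.068,0.021,0.002,0,0,-3,0.104,0.032,0.004,-0.04,-0.03,-4.6,0.14,0.043,0.005,-0.05,-0.04,-6.2,0.174,0.053,0.006,-0.06,-0.05,-7.7,0.204,0.062,0.007,-0.07,-0.06,-9,0.226,0.069,0.008,-0.08,-0.07,-10,0.238,0.073,0.009,-0.09,-0.07,-10.6,0.242,0.074,0.009,-0.09,-0.07,-10.7]'

```text
t: 7.2
tcp_pos: [0.5938, -0.1322, 0.1166]
tool_rot: [0.721, 0.693, -0.0, -0.0]
force: [0.5, 0.1, -2.4]
finger_gap: 0.27
gripper_force: 68.7
```

```bash
python3 - <<'E'
from h import *
where(); gc(-50,-16,44)
E
```

```text
corner [-58.7 -16.2 129.5] F stand [ 0.08 -0.46 -2.35] t 7.2 gap 0.27 dyaw 0.12
t 7.2 shift mm [ 8.7 -0.4 85.6] turn [-0.03  0.02  0.12] F [ 0.5  0.1 -2.4] gap 0.27
```

step_arm --commands '[0.001,0,0.005,0,0,0.1,0.002,0,0.015,0,0,0.1,0.003,0,0.028,0,0,0.1,0.005,0,0.043,0,0,0.1,0.006,0,0.058,0,0,0.1,0.007,0,0.07,0,0,0.1,0.008,0,0.08,0,0,0.1,0.009,0,0.085,0,0,0.1,0.009,0,0.086,0,0,0.1,0.009,0,0.086,0,0,0.1]'

```text
t: 8.2
tcp_pos: [0.5944, -0.1253, 0.0315]
tool_rot: [0.722, 0.692, 0.0, 0.001]
force: [-0.0, 0.5, -1.7]
finger_gap: 0.273
gripper_force: 68.7
```

```bash
python3 - <<'E'
from h import *
where(); gc(55,-16,44)
E
```

```text
corner [-51.7 -17.1  44.4] F stand [ 0.48  0.07 -1.7 ] t 8.2 gap 0.273 dyaw -0.12
t 8.2 shift mm [106.7  -1.1   0.4] turn [ 0.08  0.06 -0.12] F [-0.   0.5 -1.7] gap 0.273
```

step_arm --commands '[0.005,0,0,0,0,0,0.015,0,0,0,0,0,0.03,0,0,0,0,0,0.046,-0.001,0,0,0,0,0.062,-0.001,0,0,0,0,0.076,-0.001,0,0,0,0,0.088,-0.001,0,0,0,0,0.097,-0.001,0,0,0,0,0.102,-0.001,0,0,0,0,0.105,-0.001,0,0,0,0]'

```text
t: 9.2
tcp_pos: [0.5977, -0.0198, 0.0313]
tool_rot: [0.722, 0.692, -0.0, 0.001]
force: [-0.5, 0.2, -1.1]
finger_gap: 0.273
gripper_force: 68.7
```

```bash
python3 - <<'E'
from h import *
where(); gc(55,13,44); b=snap('side','in.png'); cv2.imwrite('pics/in.png',cv2.resize(b['pixels'][95:225,150:330],None,fx=4,fy=4,interpolation=cv2.INTER_CUBIC))
E
```

```text
corner [ 53.8 -16.1  44.1] F stand [ 0.23  0.47 -1.1 ] t 9.2 gap 0.273 dyaw -0.1
t 9.2 shift mm [  1.1 -28.9   0.3] turn [ 0.05  0.06 -0.1 ] F [-0.5  0.2 -1.1] gap 0.273
```

View pics/in.png

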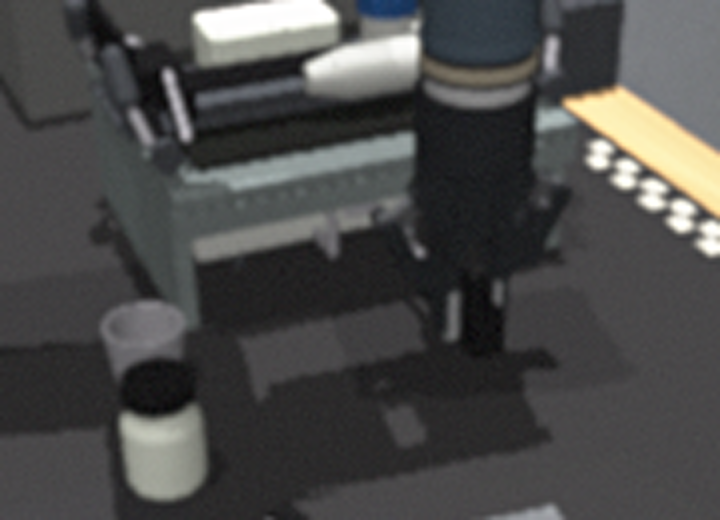

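The eye (crop (325,232)) is free, and the tip is just right of it (370,213). Feeling sideways in small steps.

step_arm --commands '[0.001,-0.001,0,0,0,0,0.001,-0.003,0,0,0,0,0.001,-0.005,0,0,0,0,0.001,-0.007,0,0,0,0,0.001,-0.009,0,0,0,0,0.001,-0.011,0,0,0,0,0.001,-0.012,0,0,0,0,0.001,-0.013,0,0,0,0,0.001,-0.014,0,0,0,0,0.001,-0.014,0,0,0,0]'

```text
t: 10.25
tcp_pos: [0.5836, -0.0186, 0.0313]
tool_rot: [0.722, 0.692, -0.0, 0.001]
force: [-0.9, 0.7, -1.8]
finger_gap: 0.271
gripper_force: 68.7
```

```bash
python3 - <<'E'
from h import *
where()
E
```

```text
corner [54.5 -2.  44.2] F stand [ 0.67  0.94 -1.75] t 10.25 gap 0.271 dyaw -0.13
```

step_arm --commands '[0,-0.001,0,0,0,0,0,-0.002,0,0,0,0,0,-0.003,0,0,0,0,0,-0.004,0,0,0,0,0,-0.005,0,0,0,0,0,-0.005,0,0,0,0,0,-0.006,0,0,0,0,0,-0.006,0,0,0,0,0,-0.006,0,0,0,0,0,-0.006,0,0,0,0]'

```text
t: 11.25
tcp_pos: [0.5778, -0.0184, 0.0313]
tool_rot: [0.722, 0.692, -0.0, 0.001]
force: [0.5, -0.2, -2.3]
finger_gap: 0.272
gripper_force: 68.7
```

```bash
python3 - <<'E'
from h import *
where()
E
```

```text
corner [54.4  3.8 44.2] F stand [-0.2  -0.49 -2.35] t 11.25 gap 0.272 dyaw -0.12
```

No force with the tip end at y≈30, so it is passing through the eye. Continue another 10 mm.

step_arm --commands '[0,-0.001,0,0,0,0,0,-0.002,0,0,0,0,0,-0.003,0,0,0,0,0,-0.005,0,0,0,0,0,-0.006,0,0,0,0,0,-0.007,0,0,0,0,0,-0.008,0,0,0,0,0,-0.009,0,0,0,0,0,-0.01,0,0,0,0,0,-0.01,0,0,0,0]'

```text
t: 12.25
tcp_pos: [0.5675, -0.0179, 0.0313]
tool_rot: [0.722, 0.692, -0.0, 0.001]
force: [-0.3, 0.2, -1.3]
finger_gap: 0.268
gripper_force: 68.7
```

```bash
python3 - <<'E'
from h import *
where()
E
```

```text
corner [54.5 14.1 44.1] F stand [ 0.19  0.28 -1.31] t 12.25 gap 0.268 dyaw -0.12
```

step_arm --commands '[-0.001,0,0,0,0,0,-0.003,0,0,0,0,0,-0.005,0,0,0,0,0,-0.007,0,0,0,0,0,-0.009,0,0,0,0,0,-0.011,0,0,0,0,0,-0.013,0,0,0,0,0,-0.015,0,0,0,0,0,-0.017,0,0,0,0,0,-0.019,0,0,0,0,0]'

```text
t: 13.25
tcp_pos: [0.5668, -0.0365, 0.0312]
tool_rot: [0.722, 0.692, 0.0, 0.0]
force: [1.0, 3.5, -2.0]
finger_gap: 0.269
gripper_force: 68.6
```

```bash
python3 - <<'E'
from h import *
where()
E
```

```text
corner [35.9 14.  44.2] F stand [ 3.54 -0.83 -1.98] t 13.25 gap 0.269 dyaw -0.14
```

Engaged: 3.5 N drag, matching the tray friction. Drawing it out steadily.

step_arm --commands '[-0.003,0,0,0,0,0,-0.007,0,0,0,0,0,-0.012,0,0,0,0,0,-0.018,0,0,0,0,0,-0.024,0,0,0,0,0,-0.03,0,0,0,0,0,-0.036,0,0,0,0,0,-0.042,0,0,0,0,0,-0.047,0,0,0,0,0,-0.05,0,0,0,0,0]'

```text
t: 14.25
tcp_pos: [0.5646, -0.0875, 0.0313]
tool_rot: [0.722, 0.692, -0.0, 0.001]
force: [0.2, 4.0, -1.3]
finger_gap: 0.269
gripper_force: 68.6
```

```bash
python3 - <<'E'
from h import *
where()
E
```

```text
corner [-15.2  14.1  44.2] F stand [ 3.98 -0.02 -1.29] t 14.25 gap 0.269 dyaw -0.14
```

step_arm --commands '[-0.003,0,0,0,0,0,-0.008,0,0,0,0,0,-0.014,0,0,0,0,0,-0.02,0,0,0,0,0,-0.026,0,0,0,0,0,-0.032,0,0,0,0,0,-0.038,0,0,0,0,0,-0.043,0,0,0,0,0,-0.047,0,0,0,0,0,-0.05,0,0,0,0,0]'

```text
t: 15.25
tcp_pos: [0.5626, -0.1373, 0.0314]
tool_rot: [0.722, 0.692, -0.0, 0.001]
force: [0.3, 3.9, -1.4]
finger_gap: 0.27
gripper_force: 68.6
```

```bash
python3 - <<'E'
from h import *
where()
E
```

```text
corner [-65.   14.2  44.2] F stand [ 3.94 -0.14 -1.44] t 15.25 gap 0.27 dyaw -0.13
```

step_arm --commands '[-0.002,0,0,0,0,0,-0.004,0,0,0,0,0,-0.006,0,0,0,0,0,-0.008,0,0,0,0,0,-0.01,0,0,0,0,0,-0.012,0,0,0,0,0,-0.013,0,0,0,0,0,-0.014,0,0,0,0,0,-0.014,0,0,0,0,0,-0.015,0,0,0,0,0]'

```text
t: 16.25
tcp_pos: [0.562, -0.1517, 0.0314]
tool_rot: [0.722, 0.692, 0.0, 0.001]
force: [0.6, 4.3, -2.7]
finger_gap: 0.268
gripper_force: 68.6
```

step_arm --commands '[-0.0003,0,0,0,0,0,-0.0006,0,0,0,0,0,-0.0009,0,0,0,0,0,-0.0012,0,0,0,0,0,-0.0015,0,0,0,0,0,-0.0018,0,0,0,0,0,-0.002,0,0,0,0,0,-0.002,0,0,0,0,0,-0.002,0,0,0,0,0,-0.002,0,0,0,0,0]'

```text
t: 17.25
tcp_pos: [0.5619, -0.1539, 0.0314]
tool_rot: [0.722, 0.692, -0.0, 0.001]
force: [0.3, 4.5, -1.9]
finger_gap: 0.269
gripper_force: 68.6
```

```bash
python3 - <<'E'
from h import *
where()
E
```

```text
corner [-81.6  14.2  44.3] F stand [ 4.51 -0.12 -1.86] t 17.25 gap 0.269 dyaw -0.12
```

step_arm --commands '[-0.0003,0,0,0,0,0,-0.0006,0,0,0,0,0,-0.0009,0,0,0,0,0,-0.0012,0,0,0,0,0,-0.0015,0,0,0,0,0,-0.0018,0,0,0,0,0,-0.002,0,0,0,0,0,-0.002,0,0,0,0,0,-0.002,0,0,0,0,0,-0.002,0,0,0,0,0]'

```text
t: 18.25
tcp_pos: [0.5619, -0.1559, 0.0314]
tool_rot: [0.722, 0.692, -0.0, 0.001]
force: [0.7, 3.1, -1.7]
finger_gap: 0.268
gripper_force: 68.6
```

step_arm --commands '[-0.0002,0,0,0,0,0,-0.0004,0,0,0,0,0,-0.0006,0,0,0,0,0,-0.0008,0,0,0,0,0,-0.001,0,0,0,0,0,-0.001,0,0,0,0,0,-0.001,0,0,0,0,0,-0.001,0,0,0,0,0,-0.001,0,0,0,0,0,-0.001,0,0,0,0,0]'

```text
t: 19.25
tcp_pos: [0.5618, -0.1569, 0.0314]
tool_rot: [0.722, 0.692, -0.0, 0.001]
force: [-0.5, 3.6, -1.3]
finger_gap: 0.264
gripper_force: 68.6
```

step_arm --commands '[-0.0002,0,0,0,0,0,-0.0004,0,0,0,0,0,-0.0006,0,0,0,0,0,-0.0008,0,0,0,0,0,-0.001,0,0,0,0,0,-0.0012,0,0,0,0,0,-0.0014,0,0,0,0,0,-0.0015,0,0,0,0,0,-0.0015,0,0,0,0,0,-0.0015,0,0,0,0,0]'

```text
t: 20.25
tcp_pos: [0.5617, -0.1583, 0.0314]
tool_rot: [0.722, 0.692, -0.0, 0.001]
force: [-0.1, 4.1, -2.2]
finger_gap: 0.271
gripper_force: 68.6
```

step_arm --commands '[-0.0002,0,0,0,0,0,-0.0004,0,0,0,0,0,-0.0006,0,0,0,0,0,-0.0008,0,0,0,0,0,-0.001,0,0,0,0,0,-0.001,0,0,0,0,0,-0.001,0,0,0,0,0,-0.001,0,0,0,0,0,-0.001,0,0,0,0,0,-0.001,0,0,0,0,0]'

```text
t: 21.25
tcp_pos: [0.5615, -0.1585, 0.0313]
tool_rot: [0.722, 0.692, 0.0, -0.0]
force: [0.9, 6.1, -1.3]
finger_gap: 0.267
gripper_force: 68.6
```

Force rose to 6 N while the tool hardly moved, so the tray is at its stop. Back off into the middle of the opening, then sideways out.

step_arm --commands '[0.001,0,0,0,0,0,0.003,0,0,0,0,0,0.005,0,0,0,0,0,0.007,0,0,0,0,0,0.009,0,0,0,0,0,0.01,0,0,0,0,0,0.01,0,0,0,0,0,0.01,0,0,0,0,0,0.01,0,0,0,0,0,0.01,0,0,0,0,0]'

```text
t: 22.25
tcp_pos: [0.5621, -0.1494, 0.0314]
tool_rot: [0.722, 0.692, -0.0, 0.001]
force: [-0.5, -0.2, -1.6]
finger_gap: 0.265
gripper_force: 68.6
```

```bash
python3 - <<'E'
from h import *
where()
E
```

```text
corner [-77.1  14.1  44.2] F stand [-0.19  0.54 -1.61] t 22.25 gap 0.265 dyaw -0.13
```

step_arm --commands '[0,0.001,0,0,0,0,0,0.003,0,0,0,0,0,0.006,0,0,0,0,0,0.01,0,0,0,0,0,0.015,0,0,0,0,0,0.021,0,0,0,0,0,0.027,0,0,0,0,0,0.033,0,0,0,0,0,0.038,0,0,0,0,0,0.04,0,0,0,0]'

```text
t: 23.25
tcp_pos: [0.6029, -0.1512, 0.0315]
tool_rot: [0.722, 0.692, 0.0, 0.001]
force: [-0.9, 0.2, -1.0]
finger_gap: 0.266
gripper_force: 68.6
```

```bash
python3 - <<'E'
from h import *
where()
E
```

```text
corner [-77.2 -26.7  44.3] F stand [ 0.21  0.86 -1.03] t 23.25 gap 0.266 dyaw -0.12
```

step_arm --commands '[-0.005,0,0,0,0,0,-0.015,0,0,0,0,0,-0.03,0,-0.002,0,0,0,-0.046,0,-0.008,0,0,0,-0.06,0,-0.02,0,0,0,-0.07,0,-0.038,0,0,0,-0.076,0,-0.056,0,0,0,-0.08,0,-0.07,0,0,0,-0.08,0,-0.078,0,0,0,-0.08,0,-0.08,0,0,0]'

```text
t: 24.25
tcp_pos: [0.599, -0.2315, 0.1131]
tool_rot: [0.722, 0.692, 0.0, 0.002]
force: [-1.3, -0.2, -1.4]
finger_gap: 0.268
gripper_force: 68.6
```

```bash
python3 - <<'E'
from h import *
where(); go([.470,-.350,.11])
b=snap('side','out.png'); cv2.imwrite('pics/out.png',cv2.resize(b['pixels'][95:225,150:330],None,fx=4,fy=4,interpolation=cv2.INTER_CUBIC))
E
```

```text
corner [-157.6  -26.1  125.8] F stand [-0.26  1.3  -1.45] t 24.25 gap 0.268 dyaw -0.15
t 24.25 shift mm [-124.  -123.8    2.9] turn [ 0.18  0.09 10.5 ] F [-1.3 -0.2 -1.4] gap 0.268
```

View pics/out.png

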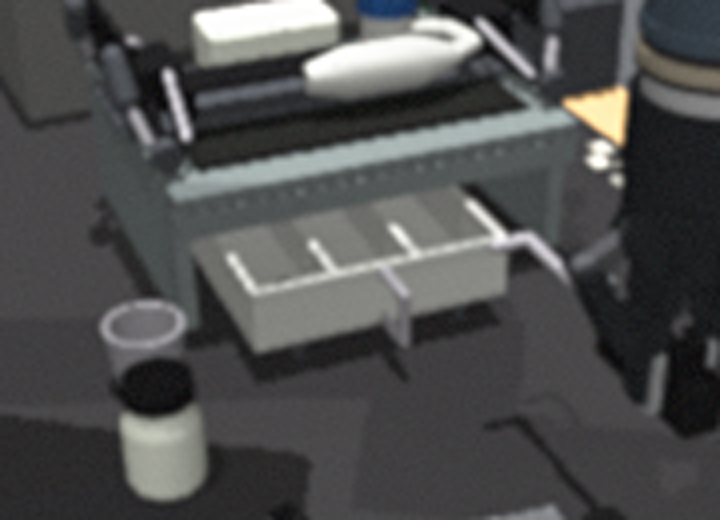

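The tray is out (front wall at about crop (380,290), eye (400,310)) and the rod is clear. Back to the pad.

step_arm --commands '[-0.006,-0.006,0,0,0,0.5,-0.018,-0.018,0,0,0,1.5,-0.034,-0.034,0,0,0,2.8,-0.052,-0.052,0,0,0,4.4,-0.07,-0.07,0,0.1,0,6,-0.088,-0.088,0,0.1,0,7.4,-0.103,-0.103,0,0.1,0,8.7,-0.115,-0.115,0,0.1,0.1,9.7,-0.122,-0.122,0,0.2,0.1,10.3,-0.124,-0.124,0,0.2,0.1,10.5]'

```text
t: 25.3
tcp_pos: [0.4684, -0.3503, 0.1113]
tool_rot: [0.783, 0.622, -0.001, -0.001]
force: [0.1, 0.1, -2.2]
finger_gap: 0.27
gripper_force: 68.6
```

```bash
python3 - <<'E'
from h import *
go([.470,-.350,.0075])
E
```

```text
t 25.3 shift mm [  0.6   1.8 103.8] turn [-0.18 -0.05 -0.09] F [ 0.1  0.1 -2.2] gap 0.27
```

step_arm --commands '[0,0,0.005,-0.1,0,0,0,0,0.015,-0.15,0,0,0,0.001,0.03,-0.15,0,0,0,0.001,0.046,-0.15,0,0,0,0.001,0.062,-0.15,0,0,0,0.001,0.076,-0.15,0,0,0,0.001,0.087,-0.15,0,0,0,0.001,0.095,-0.15,0,0,0,0.001,0.099,-0.15,0,0,0,0.001,0.1,-0.15,0,0]'

```text
t: 26.3
tcp_pos: [0.4702, -0.3495, 0.0111]
tool_rot: [0.782, 0.623, 0.0, -0.0]
force: [-1.2, -1.0, -1.4]
finger_gap: 0.273
gripper_force: 68.6
```

step_arm --commands '[0,0,0.0005,0,0,0,0,0,0.001,0,0,0,0,0,0.0015,0,0,0,0,0,0.002,0,0,0,0,0,0.0025,0,0,0,0,0,0.003,0,0,0,0,0,0.0035,0,0,0,0,0,0.004,0,0,0,0,0,0.004,0,0,0,0,0,0.004,0,0,0]'

```text
t: 27.3
tcp_pos: [0.4702, -0.3496, 0.0075]
tool_rot: [0.782, 0.623, 0.0, -0.0]
force: [-0.1, 0.7, -0.9]
finger_gap: 0.269
gripper_force: 68.6
```

Within 0.5 mm of the pad. Release to 55 %, then rise.

step_arm --commands '[0,0,0,0,0,0,0,0,0,0,0,0,0,0,0,0,0,0,0,0,0,0,0,0,0,0,0,0,0,0,0,0,0,0,0,0,0,0,0,0,0,0,0,0,0,0,0,0,0,0,0,0,0,0,0,0,0,0,0,0]' --jaw 55

```text
t: 28.3
tcp_pos: [0.4702, -0.3496, 0.0075]
tool_rot: [0.782, 0.623, 0.0, -0.0]
force: [-0.2, -0.2, 0.2]
finger_gap: 0.551
gripper_force: 0.0
```

step_arm --commands '[0,0,-0.005,0,0,0,0,0,-0.015,0,0,0,0,0,-0.03,0,0,0,0,0,-0.05,0,0,0,0,0,-0.08,0,0,0,0,0,-0.11,0,0,0,0,0,-0.14,0,0,0,0,0,-0.165,0,0,0,0,0,-0.18,0,0,0,0,0,-0.18,0,0,0]'

```text
t: 29.3
tcp_pos: [0.4714, -0.351, 0.1915]
tool_rot: [0.782, 0.623, 0.001, 0.004]
force: [1.0, -1.1, 0.4]
finger_gap: 0.551
gripper_force: 0.0
```

```bash
python3 - <<'E'
from h import *
s=manip.sense();print(s['finger_gap'],s['tcp_pos'],s['force'])
a=snap('top','f1.png');b=snap('side','f2.png')
cv2.imwrite('pics/fin.png',cv2.resize(np.hstack([a['pixels'][60:290,140:440],b['pixels'][120:350,140:440]]),(800,307)))
E
```

```text
0.5506552486484944 [ 0.47144688 -0.35098543  0.19154479] [ 0.99854588 -1.13866363  0.3997148 ]
```

View pics/fin.png

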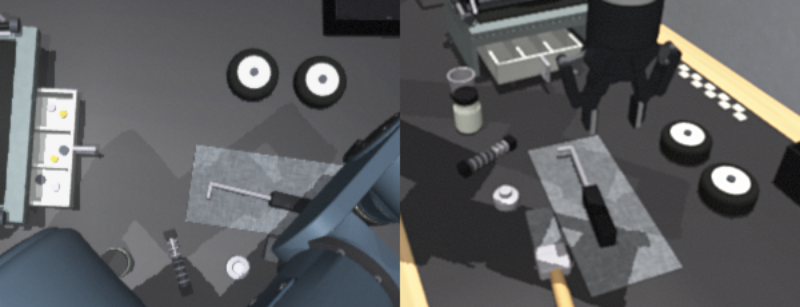

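The rod lies flat on its pad (side crop (590,195)), the tray is out, the other things are undisturbed and the gripper is clear.

```bash
python3 -c "
from station import manip
print(manip.sign_off())"
```

```text
the job is handed in; nothing more can be done
None
```

I drew the tray out to its stop with the hook, laid the rod back flat on its pad, and handed the job in after about 29 s; the sign-off gave no verdict, but the last pictures showed the other things undisturbed.

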